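Shut the detector gas valves in order

TASK

Shut down the detector gases at the valve block: gently press three valve buttons straight in until they are home, first the broad mushroom button, then the square one, then the slim round one. Leave the T-bar valve as it is, and do not pick up or disturb the bottle, beaker, jar or wrench.

Things in the scene. Friction and masses are not known exactly. Their poses are not given: they have to be found in the camera images.
- manifold: Fixed dark grey valve block on the bench, 64 mm (its x) by 310 mm (its y) by 25 mm high; origin at the centre of its underside, z up. Four dark steel push-pull valves stand on it in one row along its y, 75 mm apart, in varying order; every cap is white plastic and they differ only in shape. Short brass stubs and copper tubes leave its +x side, no higher than the block.
- mushroom_valve: Dark steel housing of the valve with the broad round mushroom cap, fixed on the block: 42 mm wide, 45 mm high; origin at the centre of its foot, 25 mm above the bench, z up.
- mushroom_top (a point): Centre of the top face of the valve button with the broad round mushroom cap, 46 mm across and 18 mm thick, its top flat over the middle 24 mm; the point moves down with the button. With the button fully out it is 105 mm above the bench.
- mushroom (a joint): Travel of that button, straight down, in m: 0 fully out (gas open), 0.014 against its hard stop (gas shut); it starts between 0 and 0.003. It slides with about 3 N, has no spring and stays where it is left. Pushing on at the stop with more than 30 N harms the valve.
- square_valve: Dark steel housing of the valve with the square flat cap, fixed on the block: 42 mm wide, 45 mm high; origin at the centre of its foot, 25 mm above the bench, z up.
- square_top (a point): Centre of the top face of the valve button with the square flat cap, 30 x 30 mm and 14 mm thick; the point moves down with the button. With the button fully out it is 101 mm above the bench.
- square (a joint): Travel of that button, straight down, in m: 0 fully out (gas open), 0.014 against its hard stop (gas shut); it starts between 0 and 0.003. It slides with about 3 N, has no spring and stays where it is left. Pushing on at the stop with more than 30 N harms the valve.
- slim_valve: Dark steel housing of the valve with the slim round cap, fixed on the block: 42 mm wide, 45 mm high; origin at the centre of its foot, 25 mm above the bench, z up.
- slim_top (a point): Centre of the top face of the valve button with the slim round cap, 18 mm across and 22 mm tall, flat on top; the point moves down with the button. With the button fully out it is 109 mm above the bench.
- slim (a joint): Travel of that button, straight down, in m: 0 fully out (gas open), 0.014 against its hard stop (gas shut); it starts between 0 and 0.003. It slides with about 3 N, has no spring and stays where it is left. Pushing on at the stop with more than 30 N harms the valve.
- tbar_valve: Dark steel housing of the valve with the T-bar cap, fixed on the block: 42 mm wide, 45 mm high; origin at the centre of its foot, 25 mm above the bench, z up.
- tbar_top (a point): Centre of the top face of the valve button with the T-bar cap, 54 mm long (across the block) by 14 mm wide and 14 mm thick; the point moves down with the button. With the button fully out it is 101 mm above the bench.
- tbar (a joint): Travel of that button, straight down, in m: 0 fully out (gas open), 0.014 against its hard stop (gas shut); it starts between 0 and 0.003. It slides with about 3 N, has no spring and stays where it is left.
- bottle_mid (a point): Loose clear plastic bottle with a white cap, 64 mm across, 125 mm tall, near one end of the block; centre half-way up.
- beaker_mid (a point): Loose open glass beaker, 66 mm across, 85 mm tall, near the other end of the block; centre half-way up.
- jar_mid (a point): Loose small amber jar with a white lid, 44 mm across, 65 mm tall, on the robot's side of the block; centre half-way up.
- wrench_mid (a point): Loose steel wrench, 140 mm long, lying flat on the bench on the robot's side of the block; its middle.

How it is judged:
By the outcome, as a careful person would: the job done as asked, in the order asked, and still so for the second after the job is handed in, with the robot touching nothing.
It also fails if it takes over 42 s, if anything falls off the work surface, if the arm or the gripper's body presses on something with over 40 N, if the wrist force passes 120 N, or if a joint passes its speed limit or range.

ROBOT

A 6-joint arm with a two-finger parallel gripper is mounted at the origin on the work surface. World frame = base frame: x ahead of the robot, y to its left, z up, the work surface at z = 0. Lengths are in m, angles in rad, forces in N, time in s.
With the tool pointing down it reaches from about 0.325 to 0.775 m from the base axis. Payload 9.3 kg.
Tool frame: the origin (TCP) lies midway between the tips of the shut fingers; the grasp point (between the pads) lies 19 mm behind it (robot.grip_point_offset is the distance from the TCP to the grasp point, in m); x points along the fingers, z is the direction in which the jaws open and shut, and the axes are right-handed (so a half turn about x gives the same grasp; the last joint's range is limited). The gripper opens to 85 mm and grips with 20 to 120 N. Pads are 22 mm wide; open, the fingers measure 114 mm over their backs; the gripper's body (76 mm by 85 mm) begins 54 mm behind the grasp point. The pads swing forward as they close: fully open they stand 13 mm farther back than shut.
Start: joints at [0.962, 0.259, 0.021, 1.334, 0, 1.418], TCP at [0.242, 0.494, 0.231] pointing down, gripper open.
Joint ranges: [-3.04, 3.04], [-0.91, 1.82], [-1.04, 1.36], [-1.92, 1.95], [-1.52, 1.45], [-3.14, 3.14]. Speed limits (rad/s): [2.22, 2.22, 2.79, 3.14, 3.14, 3.14].

INTERFACE

Orientations are given as [roll, pitch, yaw] about the fixed x, y, z axes, in that order (R = Rz(yaw) Ry(pitch) Rx(roll)).
In Python, from cell import robot gives the robot as it stands.
- The arm moves only by the shell command python3 -m inch 'ROWS' [FORCE]. ROWS is JSON, a list of rows, each a list of 7 numbers: the turn, a rotation vector about the tool's x, y, z as a fraction of full scale, then the shift along the tool's x, y, z as a fraction of full scale, then the closure, from -1 (fully open) to 1 (shut), so that 0 is half open. A call has 1 to 10 rows; each row shifts and turns the pose as measured when the row begins, along the tool's axes as they then stand; what a row does not reach is not made up. Full scale, the value 1, is 25 mm for a shift and 10 degrees for a turn. A row lasts 1/8 s, in which the tool goes at most 62.5 mm and 10.7 degrees, less where a joint would pass 70% of its speed; a pose out of reach is approached as far as the arm can. A call with a number of a shift or a turn outside -1 to 1 is refused whole. A call with a gripper value outside its range is refused whole. The fingers move at their own pace and stop on an object; FORCE is the grip in N (left out, the last holds). Time passes only in rows, so rows that do not move let the fingers close. It gives the time, the measured TCP pose, the force and the opening at its end, in the units of the state.
- robot.get_obs(): the state, without advancing time (a new reading comes with each control period).
- robot.get_image(name): name is "side" or "top"; returns a dict with "frame" (400x640x3 uint8, red, green, blue), "range_z" (400x640 float32, m along the optical axis (not along the pixel's ray), 0 where there is no reading), "fov_y" (degrees; the focal length in pixels is half the picture's height over the tangent of half this angle, whatever the lens; pixels are square), "cx", "cy" (the principal point, pixels), "dist_coeffs" ([k1, k2, p1, p2, k3] as OpenCV has them; the pictures are not rectified), "rvec" (rotation vector, rad) and "tvec" (3), from world to camera coordinates, as OpenCV has them. Camera axes: x right, y down, z forward; pixel columns grow to the right and rows downward; lengths in m; the calibration is good to about 2 mm. A picture is of the moment at which its call begins.
- robot.close_job(): hands the job in, once; it reports no verdict.
The state is a dict: "time_s": time; "joint_pos": joint angles; "dq": joint speeds; "joint_efforts": joint torques, N m; "eef_pos": TCP position; "ee_rot": TCP orientation; "ft_force": force on the tool from outside, world axes, zero at the start; "torque": the same for the moment, N m; "gripper_width": finger opening in m.
Only numpy, scipy, OpenCV 4.12 (cv2) and the standard library are available. Lean on these libraries where they do the work, as an engineer would, in place of code of your own. Each camera call takes 0.05 s, during which the arm holds its last target. There are 200 camera calls.

## Working session

There is one attempt and no reset: what is moved stays moved. The work goes in short steps, Python scripts to look and compute and a shell command to move; the robot and the scene stay as the last step left them, time stands still between calls to the robot, and variables do not carry over. Pictures are saved under pics/ and viewed, about 8 in all and at most 12, crops included, and the job is handed in when it is done.

```bash
mkdir -p pics; cat > h.py <<'E'
import numpy as np, cv2
from cell import robot
def grab(n):
    im=robot.get_image(n); f=200/np.tan(np.radians(im["fov_y"])/2)
    K=np.array([[f,0,im["cx"]],[0,f,im["cy"]],[0,0,1]]); return im,K
def world(im,K):
    h,w=im["range_z"].shape
    u,v=np.meshgrid(np.arange(w),np.arange(h))
    p=cv2.undistortPoints(np.stack([u,v],-1).reshape(-1,1,2).astype(float),K,np.array(im["dist_coeffs"])).reshape(h,w,2)
    z=im["range_z"]; c=np.dstack([p*z[...,None],z])
    R=cv2.Rodrigues(np.array(im["rvec"],float))[0]
    X=(c-np.array(im["tvec"]).reshape(3))@R
    X[z==0]=np.nan; return X
E
python3 - <<'E'
from h import *
for n in("top","side"):
    im,K=grab(n); cv2.imwrite(f"pics/{n}0.png",im["frame"][...,::-1]); np.save(f"{n}0.npy",world(im,K))
    print(n,im["fov_y"],im["dist_coeffs"],im["tvec"])
o=robot.get_obs();print(o)
E
```

```text
top 54.367952770611794 [-0.02403025  0.          0.          0.          0.        ] [0.03136735 0.5685106  0.94832343]
side 44.56888781659022 [-0.0741259  0.         0.         0.         0.       ] [-0.41322112  0.33488278  1.00143006]
{'time_s': 0.1, 'joint_pos': array([ 9.62409642e-01,  2.59125215e-01,  2.08608172e-02,  1.33369964e+00,
       -5.18198530e-06,  1.41821598e+00]), 'dq': array([-1.06121004e-03, -8.39799646e-04,  1.70344222e-03, -4.92000591e-05,
       -1.27055603e-03,  6.79223991e-04]), 'joint_efforts': array([ 3.71168659e-03, -5.56697094e+01,  3.45069659e+01,  1.16816402e-02,
       -1.57777090e-04,  3.39034784e-05]), 'eef_pos': array([0.24195854, 0.49364965, 0.23074154]), 'ee_rot': array([ 2.99344999,  1.5696286 , -2.17474532]), 'ft_force': array([0.08894087, 0.29221701, 0.00047902]), 'torque': array([-0.04417278,  0.02302139,  0.02155552]), 'gripper_width': 0.08511832210409054}
```

View pics/top0.png

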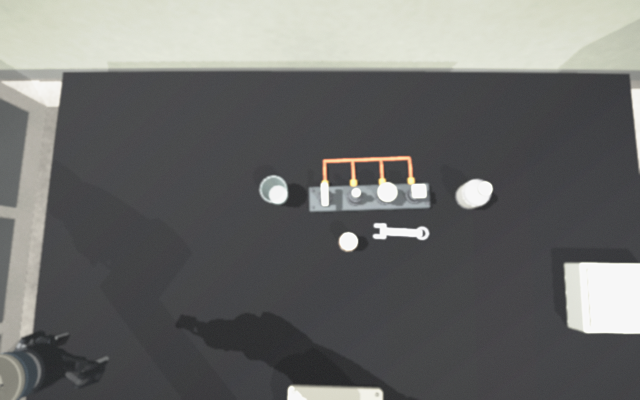

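View pics/side0.png

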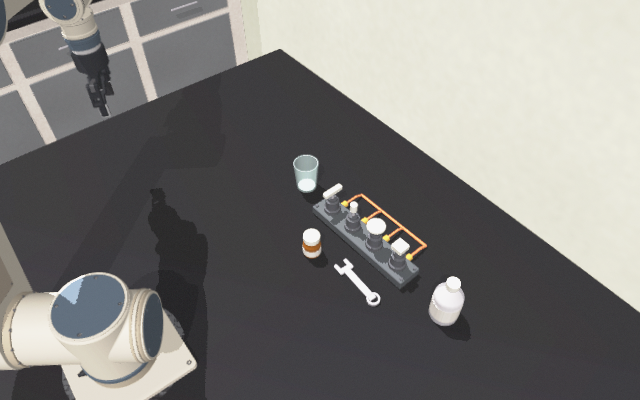

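The top view shows the T-bar at about (325,193), slim at (355,192), mushroom at (388,192) and square at (419,191). The beaker is at (274,190), bottle (474,194), jar (348,242) and wrench (400,232). Next I measure the caps with depth.

```bash
python3 - <<'E'
from h import *
for n,pts in(("top",dict(tbar=(325,193),slim=(356,192),mush=(388,192),square=(419,191),beaker=(274,190),bottle=(474,194),jar=(348,242),wr=(400,232))),("side",dict(tbar=(333,191),slim=(353,207),mush=(376,227),square=(400,246),bottle=(453,285),jar=(312,236)))):
    X=np.load(n+"0.npy"); f=cv2.imread(f"pics/{n}0.png")
    g=f.min(2)>150
    for k,(u,v) in pts.items():
        s=np.s_[v-18:v+18,u-16:u+16]; P=X[s].reshape(-1,3); m=g[s].ravel()&np.isfinite(P[:,2])
        P=P[m]; 
        if k in("tbar","slim","mush","square"): P=P[(P[:,2]>.08)&(np.linalg.norm(P[:,:2]-X[v,u,:2],axis=1)<.033)]
        if len(P)==0: print(n,k,X[v,u]);continue
        T=P[P[:,2]>np.percentile(P[:,2],90)-.004]
        print(n,k,len(P),X[v,u].round(4),"mid",((T.min(0)+T.max(0))/2).round(4),"ext",np.ptp(T,axis=0).round(3),"med",np.median(T,axis=0).round(4))
E
```

```text
top tbar 132 [0.5857 0.0304 0.0972] mid [0.5843 0.0316 0.099 ] ext [0.051 0.013 0.006] med [0.5853 0.0308 0.0978]
top slim 51 [ 0.5872 -0.0431  0.1089] mid [ 0.5875 -0.0433  0.1072] ext [0.015 0.014 0.005] med [ 0.5877 -0.0432  0.1067]
top mush 273 [ 0.5887 -0.1189  0.106 ] mid [ 0.5908 -0.1181  0.1047] ext [0.036 0.036 0.007] med [ 0.5913 -0.1189  0.1034]
top square 176 [ 0.5933 -0.1933  0.0991] mid [ 0.5959 -0.1933  0.0997] ext [0.03  0.029 0.006] med [ 0.5954 -0.1938  0.0991]
top beaker 508 [0.6076 0.1687 0.0043] mid [0.5976 0.1586 0.0845] ext [0.063 0.065 0.008] med [0.6015 0.16   0.0836]
top bottle 765 [ 0.5884 -0.324   0.0966] mid [ 0.5979 -0.338   0.1241] ext [0.028 0.024 0.008] med [ 0.598  -0.3379  0.1245]
top jar 293 [ 0.471  -0.0269  0.0639] mid [ 0.4747 -0.0281  0.0654] ext [0.037 0.037 0.006] med [ 0.4734 -0.0292  0.0648]
top wr 283 [ 0.5013 -0.1623  0.0097] mid [ 0.5034 -0.1615  0.0081] ext [0.036 0.081 0.007] med [ 0.5021 -0.1578  0.007 ]
side tbar 138 [0.5787 0.0246 0.1   ] mid [0.5807 0.0311 0.0984] ext [0.052 0.016 0.007] med [0.5788 0.0304 0.0975]
side slim 71 [ 0.579  -0.0493  0.107 ] mid [ 0.5851 -0.0441  0.1075] ext [0.016 0.018 0.007] med [ 0.5843 -0.0447  0.107 ]
side mush 253 [ 0.5824 -0.1254  0.1042] mid [ 0.5863 -0.119   0.1043] ext [0.041 0.04  0.007] med [ 0.5871 -0.1181  0.1034]
side square 198 [ 0.5899 -0.1957  0.1005] mid [ 0.5919 -0.1937  0.1001] ext [0.032 0.031 0.006] med [ 0.5914 -0.1938  0.0994]
side bottle 586 [ 0.591  -0.3434  0.1239] mid [ 0.596  -0.34    0.1247] ext [0.029 0.028 0.007] med [ 0.595  -0.3402  0.1247]
side jar 298 [ 0.4712 -0.032   0.0657] mid [ 0.4703 -0.0284  0.0656] ext [0.039 0.038 0.007] med [ 0.4702 -0.0276  0.0647]
```

```bash
cat >> h.py <<'E'
from scipy.spatial.transform import Rotation as Rn
def to(p):
    o=robot.get_obs(); R=Rn.from_euler("xyz",o["ee_rot"]).as_matrix()
    d=R.T@(np.array(p)-o["eef_pos"]); print("t",o["time_s"],"pos",o["eef_pos"].round(4),"F",o["ft_force"].round(2),"w",round(o["gripper_width"],4),"tool shift/25mm",(d/.025).round(3)); return R
E
python3 -c "
from h import *
print(to([.589,-.1187,.15]).round(3))"
```

```text
t 0.1 pos [0.242  0.4936 0.2307] F [0.09 0.29 0.  ] w 0.0851 tool shift/25mm [  3.244 -23.247 -15.879]
[[-0.001 -0.898  0.44 ]
 [-0.001  0.44   0.898]
 [-1.     0.    -0.001]]
```

```bash
python3 -m inch '[[0,0,0,0,-1,-0.68,1],[0,0,0,0,-1,-0.68,1],[0,0,0,0,-1,-0.68,1],[0,0,0,0,-1,-0.68,1],[0,0,0,0,-1,-0.68,1],[0,0,0,0,-1,-0.68,1],[0,0,0,0,-1,-0.68,1],[0,0,0,0,-1,-0.68,1],[0,0,0,0,-1,-0.68,1],[0,0,0,0,-1,-0.68,1]]' 30; python3 -c "
from h import *
to([.589,-.1187,.15])"
```

```text
time_s: 1.35
eef_pos: [0.3939, 0.2236, 0.2277]
ee_rot: [2.738, 1.563, -2.427]
ft_force: [0.9, -0.6, 1.1]
gripper_width: 0.0002
t 1.35 pos [0.3939 0.2236 0.2277] F [ 0.88 -0.57  1.08] w 0.0002 tool shift/25mm [  3.132 -13.005  -8.89 ]
```

```bash
python3 -m inch '[[0,0,0,0,-1,-0.68,1],[0,0,0,0,-1,-0.68,1],[0,0,0,0,-1,-0.68,1],[0,0,0,0,-1,-0.68,1],[0,0,0,0,-1,-0.68,1],[0,0,0,0,-1,-0.68,1],[0,0,0,0,-1,-0.68,1],[0,0,0,0,-1,-0.68,1],[0,0,0,0,-1,-0.68,1],[0,0,0,0,-1,-0.68,1]]'; python3 -c "
from h import *
print(to([.589,-.1187,.15]).round(3))"
```

```text
time_s: 2.6
eef_pos: [0.5472, -0.0481, 0.2251]
ee_rot: [2.396, 1.558, -2.769]
ft_force: [-0.2, 0.6, 0.1]
gripper_width: -0.0003
t 2.6 pos [ 0.5472 -0.0481  0.2251] F [-0.15  0.64  0.09] w -0.0003 tool shift/25mm [ 2.996 -2.763 -1.782]
[[-0.012 -0.899  0.437]
 [-0.005  0.437  0.899]
 [-1.     0.008 -0.009]]
```

```bash
python3 -m inch '[[0,-0.055,-0.05,0.4,-1,-0.65,1],[0,0,0,0.8,-0.9,-0.6,1],[0,0,0,0.8,-0.7,-0.4,1],[0,0,0,0.3,-0.1,-0.1,1],[0,0,0,0,0,0,1]]'; python3 - <<'E'
from h import *
print(to([.589,-.1187,.11]).round(3))
for n in("top","side"):
    im,K=grab(n); cv2.imwrite(f"pics/{n}1.png",im["frame"][...,::-1]); np.save(f"{n}1.npy",world(im,K))
a=cv2.imread("pics/top1.png")[140:240,260:420]; b=cv2.imread("pics/side1.png")[150:300,290:450]
cv2.imwrite("pics/c1.png",np.hstack([cv2.resize(a,(400,250)),cv2.resize(b,(400,375))[:250] if 0 else cv2.resize(b,(267,250))]))
E
```

```text
time_s: 3.22
eef_pos: [0.5899, -0.1207, 0.1617]
ee_rot: [1.564, 1.566, 2.681]
ft_force: [0.2, -1.0, 1.1]
gripper_width: -0.0003
t 3.225 pos [ 0.5899 -0.1207  0.1617] F [ 0.23 -0.95  1.13] w -0.0003 tool shift/25mm [2.067 0.058 0.056]
[[-0.004 -0.899  0.439]
 [ 0.002  0.439  0.899]
 [-1.     0.005  0.   ]]
```

View pics/c1.png

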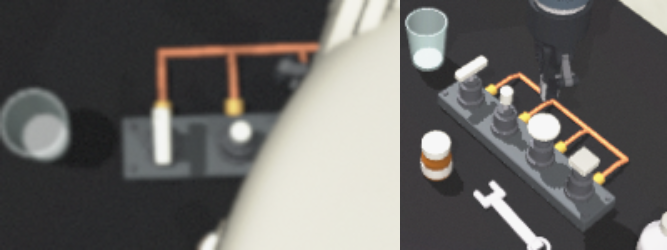

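The top view is blocked by the arm. In the side view the shut fingertips sit at crop (545,97), above the mushroom cap at crop (544,127). I check this by projecting the TCP, then descend.

```bash
python3 - <<'E'
from h import *
im,K=grab("side"); p=robot.get_obs()["eef_pos"]
print(cv2.projectPoints(np.array([p,[.589,-.1187,.104]]),im["rvec"],im["tvec"],K,im["dist_coeffs"])[0].round(1))
X=world(im,K); f=im["frame"]
m=(np.linalg.norm(X[...,:2]-p[:2],axis=2)<.05)&(X[...,2]>.13)&(X[...,2]<.19)
P=X[m]; 
for lo in np.arange(.15,.19,.008):
    q=P[(P[:,2]>lo)&(P[:,2]<lo+.008)]; print(lo,len(q),q.mean(0).round(4) if len(q) else "")
cv2.imwrite("pics/c2.png",cv2.resize(f[160:260,320:440,::-1],(720,600),interpolation=cv2.INTER_CUBIC))
E
```

```text
[[[379.2 206.7]]

 [[376.2 223.9]]]
0.15 0 
0.158 4 [ 0.5871 -0.1249  0.1629]
0.166 17 [ 0.5802 -0.1217  0.1708]
0.17400000000000002 26 [ 0.5806 -0.1277  0.1774]
0.18200000000000002 31 [ 0.5799 -0.1257  0.1859]
0.19000000000000003 0
```

View pics/c2.png

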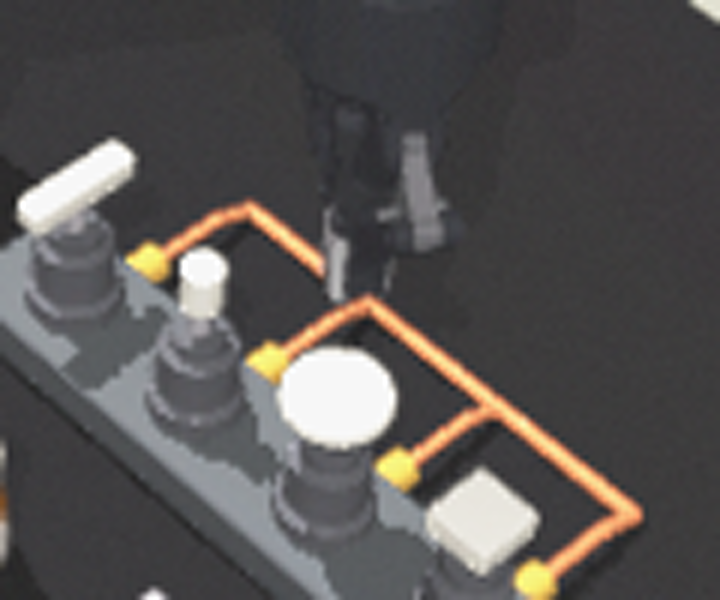

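Fingertips are at pixel (379,210), against a projected TCP of (379,207), so they agree. Descending.

```bash
python3 -m inch '[[0,0,0,0.7,0.06,0.05,1],[0,0,0,0.7,0,0,1],[0,0,0,0.3,0,0,1],[0,0,0,0,0,0,1]]'; python3 -c "
from h import *
to([.589,-.1187,.104])"
```

```text
time_s: 3.88
eef_pos: [0.5904, -0.1166, 0.1239]
ee_rot: [-1.286, 1.566, -0.166]
ft_force: [0.8, -0.6, 0.9]
gripper_width: -0.0
t 3.875 pos [ 0.5904 -0.1166  0.1239] F [ 0.8  -0.57  0.91] w -0.0 tool shift/25mm [ 0.797  0.017 -0.103]
```

```bash
python3 -m inch '[[0,0,0,0.35,0.02,-0.06,1],[0,0,0,0.2,0,-0.03,1],[0,0,0,0.1,0,0,1],[0,0,0,0,0,0,1]]'; python3 -c "
from h import *
to([.589,-.1187,.091])"
```

```text
time_s: 4.38
eef_pos: [0.5895, -0.1186, 0.1081]
ee_rot: [-1.345, 1.564, -0.224]
ft_force: [0.0, -0.9, -0.0]
gripper_width: 0.0
t 4.375 pos [ 0.5895 -0.1186  0.1081] F [ 0.01 -0.94 -0.02] w 0.0 tool shift/25mm [ 0.685  0.021 -0.013]
```

```bash
python3 -m inch '[[0,0,0,0.1,0,0,1],[0,0,0,0.1,0,0,1],[0,0,0,0.1,0,0,1]]'; python3 -m inch '[[0,0,0,0.1,0,0,1],[0,0,0,0.1,0,0,1]]'
```

```text
time_s: 4.75
eef_pos: [0.5897, -0.1187, 0.1009]
ee_rot: [-1.36, 1.563, -0.239]
ft_force: [-0.6, 0.8, 2.2]
gripper_width: -0.0004
time_s: 5.0
eef_pos: [0.5898, -0.1187, 0.0958]
ee_rot: [-1.374, 1.563, -0.253]
ft_force: [-1.1, -0.1, 1.9]
gripper_width: 0.0004
```

```bash
python3 -m inch '[[0,0,0,0.07,0,0,1],[0,0,0,0.06,0,0,1]]';  python3 -m inch '[[0,0,0,0.04,0,0,1]]'
```

```text
time_s: 5.25
eef_pos: [0.5898, -0.1187, 0.0922]
ee_rot: [-1.364, 1.563, -0.243]
ft_force: [-1.6, 0.6, 2.8]
gripper_width: -0.0002
time_s: 5.38
eef_pos: [0.5898, -0.1187, 0.0911]
ee_rot: [-1.37, 1.563, -0.25]
ft_force: [-1.1, 0.4, 2.4]
gripper_width: -0.0001
```

```bash
python3 -m inch '[[0,0,0,0.03,0,0,1]]'
```

```text
time_s: 5.5
eef_pos: [0.5899, -0.1187, 0.091]
ee_rot: [-1.379, 1.563, -0.258]
ft_force: [-5.0, 1.7, 12.7]
gripper_width: -0.0004
```

Mushroom is home: 12.7 N at z = 0.091, as expected. Lift, then go to the square.

```bash
python3 -m inch '[[0,0,0,-0.5,0,0,1],[0,0,0,-0.8,0,0,1],[0,0,0,0,-0.5,-0.9,1],[0,0,0,0,-0.5,-0.9,1],[0,0,0,0,-0.45,-0.8,1],[0,0,0,0,0,0,1]]'; python3 -c "
from h import *
to([.594,-.1937,.104])"
```

```text
time_s: 6.25
eef_pos: [0.5952, -0.1953, 0.1271]
ee_rot: [-1.394, 1.56, -0.272]
ft_force: [0.4, 0.6, -0.6]
gripper_width: -0.0001
t 6.25 pos [ 0.5952 -0.1953  0.1271] F [ 0.39  0.57 -0.62] w -0.0001 tool shift/25mm [0.924 0.083 0.035]
```

```bash
python3 -m inch '[[0,0,0,0.4,0.08,0.03,1],[0,0,0,0.3,0,0,1],[0,0,0,0.15,0,0,1],[0,0,0,0,0,0,1]]'; python3 -c "
from h import *
to([.594,-.1937,.087])"
```

```text
time_s: 6.75
eef_pos: [0.5934, -0.1919, 0.1037]
ee_rot: [-1.295, 1.562, -0.172]
ft_force: [-0.1, -0.4, 0.2]
gripper_width: 0.0002
t 6.75 pos [ 0.5934 -0.1919  0.1037] F [-0.06 -0.42  0.25] w 0.0002 tool shift/25mm [ 0.667 -0.048 -0.056]
```

```bash
python3 -m inch '[[0,0,0,0.05,-0.04,-0.05,1],[0,0,0,0.1,0,0,1],[0,0,0,0.1,0,0,1]]'; python3 -m inch '[[0,0,0,0.1,0,0,1],[0,0,0,0.1,0,0,1]]'
```

```text
time_s: 7.12
eef_pos: [0.5942, -0.1933, 0.0978]
ee_rot: [-1.321, 1.561, -0.197]
ft_force: [-1.1, 0.6, 3.4]
gripper_width: -0.0001
time_s: 7.38
eef_pos: [0.5941, -0.1933, 0.0929]
ee_rot: [-1.33, 1.561, -0.206]
ft_force: [-1.2, -1.2, 3.0]
gripper_width: -0.0002
```

```bash
python3 -m inch '[[0,0,0,0.1,0,0,1],[0,0,0,0.06,0,0,1]]';  python3 -m inch '[[0,0,0,0.04,0,0,1]]'; python3 -m inch '[[0,0,0,0.03,0,0,1]]'
```

```text
time_s: 7.62
eef_pos: [0.5942, -0.1933, 0.0886]
ee_rot: [-1.33, 1.561, -0.206]
ft_force: [-0.6, 1.0, 2.3]
gripper_width: -0.0001
time_s: 7.75
eef_pos: [0.5942, -0.1933, 0.0875]
ee_rot: [-1.328, 1.561, -0.205]
ft_force: [-0.5, 1.1, 2.4]
gripper_width: 0.0002
time_s: 7.88
eef_pos: [0.5942, -0.1933, 0.0871]
ee_rot: [-1.332, 1.56, -0.209]
ft_force: [-3.4, 1.7, 9.2]
gripper_width: 0.0001
```

```bash
python3 -m inch '[[0,0,0,0.02,0,0,1]]'; python3 -m inch '[[0,0,0,-0.8,0,0,1],[0,0,0,-1,0,0,1],[0,0,0,-0.2,0.5,0.9,1],[0,0,0,0,0.5,0.9,1],[0,0,0,0,0.5,0.9,1],[0,0,0,0,0.5,0.9,1],[0,0,0,0,0.5,0.9,1],[0,0,0,0,0.3,0.5,1],[0,0,0,0,0,0,1]]'; python3 -c "
from h import *
to([.586,-.0437,.112])"
```

```text
time_s: 8.0
eef_pos: [0.5942, -0.1934, 0.0871]
ee_rot: [-1.348, 1.56, -0.224]
ft_force: [-2.6, 1.2, 8.9]
gripper_width: -0.0001
time_s: 9.12
eef_pos: [0.5817, -0.0397, 0.1331]
ee_rot: [-1.022, 1.566, 0.103]
ft_force: [0.2, -0.0, 0.1]
gripper_width: 0.0004
t 9.125 pos [ 0.5817 -0.0397  0.1331] F [ 0.22 -0.03  0.08] w 0.0004 tool shift/25mm [ 0.844 -0.221 -0.073]
```

Square is home: z = 0.0871 with no further motion at 9 N. Now the slim one.

```bash
python3 -m inch '[[0,0,0,0.3,-0.2,-0.07,1],[0,0,0,0.3,0,0,1],[0,0,0,0.1,0,0,1],[0,0,0,0,0,0,1]]'; python3 - <<'E'
from h import *
to([.586,-.0437,.095])
im,K=grab("side"); p=robot.get_obs()["eef_pos"]
print(cv2.projectPoints(p.reshape(1,3),im["rvec"],im["tvec"],K,im["dist_coeffs"])[0])
cv2.imwrite("pics/c3.png",cv2.resize(im["frame"][160:260,310:430,::-1],(720,600),interpolation=cv2.INTER_CUBIC))
E
```

```text
time_s: 9.62
eef_pos: [0.5858, -0.0458, 0.1133]
ee_rot: [-1.05, 1.567, 0.073]
ft_force: [0.1, 0.5, 0.7]
gripper_width: 0.0
t 9.625 pos [ 0.5858 -0.0458  0.1133] F [0.08 0.5  0.74] w 0.0 tool shift/25mm [0.733 0.032 0.077]
[[[354.38524551 202.9270855 ]]]
```

View pics/c3.png

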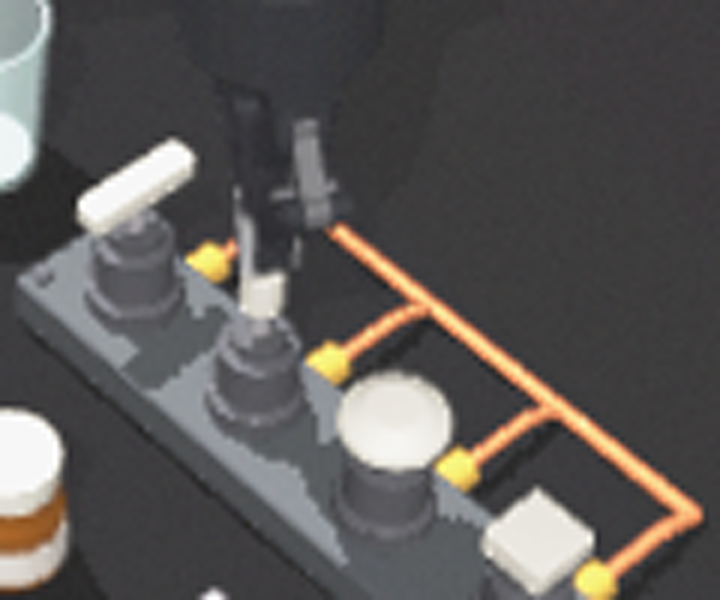

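The fingertips are over the slim cap at crop (263,280), and the mushroom and square caps are visibly lower. Pressing after a 2 mm correction.

```bash
python3 -m inch '[[0,0,0,0,0.03,0.07,1],[0,0,0,0.1,0,0,1],[0,0,0,0.1,0,0,1],[0,0,0,0.1,0,0,1]]'; python3 -m inch '[[0,0,0,0.1,0,0,1],[0,0,0,0.1,0,0,1]]'
```

```text
time_s: 10.18
eef_pos: [0.5863, -0.0439, 0.1063]
ee_rot: [-1.137, 1.565, -0.014]
ft_force: [-0.9, 0.2, 1.9]
gripper_width: 0.0
time_s: 10.42
eef_pos: [0.5863, -0.0439, 0.1013]
ee_rot: [-1.163, 1.565, -0.041]
ft_force: [-0.7, -0.1, 3.2]
gripper_width: 0.0
```

```bash
python3 -m inch '[[0,0,0,0.1,0,0,1],[0,0,0,0.07,0,0,1]]';  python3 -m inch '[[0,0,0,0.05,0,0,1]]'; python3 -m inch '[[0,0,0,0.03,0,0,1]]'
```

```text
time_s: 10.68
eef_pos: [0.5863, -0.0439, 0.0968]
ee_rot: [-1.178, 1.565, -0.056]
ft_force: [-0.3, 0.0, 2.1]
gripper_width: -0.0001
time_s: 10.8
eef_pos: [0.5863, -0.0439, 0.0954]
ee_rot: [-1.167, 1.565, -0.044]
ft_force: [-1.2, 0.2, 3.0]
gripper_width: -0.0003
time_s: 10.92
eef_pos: [0.5864, -0.0439, 0.095]
ee_rot: [-1.186, 1.564, -0.064]
ft_force: [-3.3, 0.4, 11.1]
gripper_width: -0.0002
```

Slim is home: 11 N at z = 0.095. Lift, retreat and verify.

```bash
python3 -m inch '[[0,0,0,-0.5,0,0,1],[0,0,0,-1,0,0,1],[0,0,0,-1,0,0,1],[0,0,0,-1,0,0,1],[0,0,0,-1,0.3,0.3,1],[0,0,0,0,1,0.7,1],[0,0,0,0,1,0.7,1],[0,0,0,0,1,0.7,1],[0,0,0,0,1,0.7,1],[0,0,0,0,1,0.7,1]]' >/dev/null;  python3 -m inch '[[0,0,0,0,1,0.7,1],[0,0,0,0,1,0.7,1],[0,0,0,0,1,0.7,1],[0,0,0,0,1,0.7,1],[0,0,0,0,1,0.7,1],[0,0,0,0,0.5,0.3,1],[0,0,0,0,0,0,1],[0,0,0,0,0,0,1]]'; python3 - <<'E'
from h import *
ims=[]
for n,pts in(("top",dict(tbar=(325,193),slim=(356,192),mush=(388,192),square=(419,191),jar=(348,242),bottle=(474,194),wr=(400,232))),("side",dict(tbar=(333,191),slim=(353,207),mush=(376,229),square=(400,248),jar=(312,236),bottle=(453,285)))):
    X0=np.load(n+"0.npy"); f0=cv2.imread(f"pics/{n}0.png"); im,K=grab(n); X1=world(im,K); f1=im["frame"][...,::-1]
    for k,(u,v) in pts.items():
        r=[]
        for X,f in((X0,f0),(X1,f1)):
            s=np.s_[v-12:v+12,u-12:u+12]; P=X[s][f[s].min(2)>120]; P=P[np.isfinite(P[:,2])]
            t=P[P[:,2]>np.percentile(P[:,2],95)-.006]; r.append(np.r_[np.median(t,0).round(4)])
        print(n,k,*r)
    ims.append(cv2.resize(f1[130:330,230:510],(400,286)))
cv2.imwrite("pics/end.png",np.hstack(ims))
E
```

```text
time_s: 13.18
eef_pos: [0.422, 0.2523, 0.2191]
ee_rot: [-1.035, 1.555, 0.087]
ft_force: [0.1, -0.5, 0.7]
gripper_width: 0.0003
top tbar [0.5853 0.0309 0.0972] [0.5855 0.0308 0.0976]
top slim [ 0.5877 -0.0432  0.1065] [ 0.5873 -0.0439  0.0942]
top mush [ 0.5913 -0.1173  0.1026] [ 0.5914 -0.1184  0.0896]
top square [ 0.5953 -0.1934  0.099 ] [ 0.5936 -0.1933  0.0862]
top jar [ 0.4735 -0.0291  0.0646] [ 0.4737 -0.0291  0.0643]
top bottle [ 0.5979 -0.3337  0.1243] [ 0.5978 -0.3337  0.1248]
top wr [ 0.502  -0.1623  0.0066] [ 0.5036 -0.1629  0.0065]
side tbar [0.5816 0.0298 0.0973] [0.5804 0.0302 0.0975]
side slim [ 0.5837 -0.0457  0.1065] [ 0.5842 -0.0441  0.0944]
side mush [ 0.5865 -0.1199  0.1028] [ 0.5871 -0.1203  0.0888]
side square [ 0.5914 -0.1942  0.0991] [ 0.5915 -0.1943  0.0858]
side jar [ 0.4702 -0.0288  0.0645] [ 0.4705 -0.0283  0.0642]
side bottle [ 0.5947 -0.3401  0.1245] [ 0.5947 -0.3406  0.1248]
```

View pics/end.png

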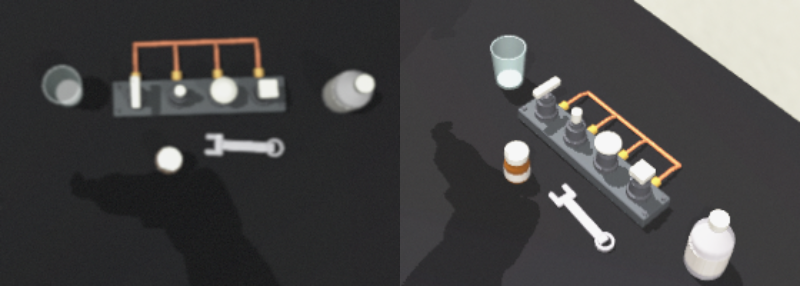

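All three caps are down at their home heights. The T-bar cap, at crop (135,92), and the loose items are where they were, and the arm is clear of everything.

```bash
python3 -c "
from cell import robot
print(robot.close_job())"
```

```text
the job is handed in; nothing more can be done
None
```

I pressed the mushroom, square and slim buttons home in that order with the shut fingertips, then backed the arm off clear and handed the job in at about 13 s.

| Button | Tip height at stop | Expected height | Highest force read | Cap top afterwards (top / side camera) |
|---|---|---|---|---|
| Mushroom | 91.0 mm | 91 mm | about 13 N | 89.6 / 88.8 mm |
| Square | 87.1 mm | 87 mm | about 9 N | 86.2 / 85.8 mm |
| Slim | 95.0 mm | 95 mm | about 11 N | 94.2 / 94.4 mm |

- **Forces:** these are readings at the end of each move, all well under the 30 N limit. I did not see the force between readings.
- **Other items:** the T-bar cap, jar, bottle and wrench read the same before and after, within 2 mm. I checked the beaker only by eye in the last picture, and it looked unmoved.
- **Disagreements:** the two cameras differ by up to about 4 mm in x, so I used their average to aim. The camera heights of the pressed caps read 1 to 2 mm low, within calibration error. No check failed.

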